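# Prop the airing cabinet's door on its stay

## Task

The treated pieces in the grey airing cabinet must dry with its glass door ajar. Take the stay on top of the cabinet by its black knob, push the self-closing door open with it and drop the second hole from the knob over the peg, fully down on the peg's collar, so that the stay alone holds the door when you let go. The peg is clamped anywhere along its slot, so feel for it gently, never pressing the stay on the peg with more than 30 N, and leave the dropper bottle, the corked vial and the brass weight beside the cabinet where they stand.

Things in the scene. Friction and masses are not known exactly. Their poses are not given: they have to be found in the camera images.
- airing_cabinet: Grey sheet-metal airing cabinet, fixed on the table, 210 deep (x) x 250 wide (y) x 190 mm high, flat roof. Origin: centre of its underside; x points from the door inward, away from the robot, y left, z up. The door's vertical hinge axis stands at x = -113, y = +122 mm (front left). A steel keep plate (74 x 30 mm) with a slot along x lies on the roof.
- slot_middle (a point): Middle of the keep plate's slot, at x = -45, y = 0 of the cabinet, 197 mm above the table: the height of the peg's collar (19 mm wide). The upright brass peg, 9 mm thick with a blunt 7 mm tip 14 mm above the collar, was clamped by hand within 11 mm of this point, before or behind it along the cabinet's x (y = 0); its actual place is not measured. Axes as the cabinet's.
- door (a joint): Opening angle of the aluminium-framed glass door (244 wide, 16 thick, top 188 mm above the table), rad: 0 shut, growing as its right edge swings out towards the robot, at most 1.25. Damped spring hinges push it shut: 0.25 N m at 0, 0.42 at 0.7 (about 4 N along the stay). The four holes, from the pivot outward, hold it at about 0.15, 0.40, 0.67, 0.97, each give or take 0.1.
- stay_pivot (a point): The stay's pivot on top of the door, 145 mm from the hinge axis along the door, 199.5 mm above the table (mid-thickness of the bar). It lets the stay turn about the vertical and lift up to 0.7 rad, both freely; a stop lets it sink only 0.012 rad below level. At the start the door is shut and the stay lies about level over the roof, to the right of the peg.
- stay: Flat steel bar 22 wide, 5 mm thick, about 130 g; origin at its pivot in mid-thickness, x along the bar towards the knob, z up. Four round holes, 12 mm wide, on its middle line at 94, 127, 160 and 193 mm from the pivot; the knob's axis at 225 mm. The hole to use is that at 160 mm.
- stay_knob (a point): Grip centre of the stay's upright black knob: 18 mm thick, round, straight for 7 mm above and below this point, 27 mm above the bar's top face and 29.5 mm above its mid-thickness; knob 41 mm high in all.
- stay_hole (a point): Centre of the hole to use (second from the knob, 160 mm from the pivot, 65 mm from the knob's axis), at the bar's underside.
- dropper: Brown dropper bottle with a black teat, 33 wide, 102 mm high, left of the cabinet: leave alone. Origin under its centre.
- vial_1: Corked glass vial, 32 wide, 56 mm high, left of the cabinet: leave alone. Origin under its centre.
- brass_weight: Brass scale weight, 34 wide, 52 mm high, right of the cabinet: leave alone. Origin under its centre.

How it is judged:
On the way, in this order (a step that is already met when the one before it is completed fails the run):
1. the door is pushed open to at least 0.5 rad (value of joint door above 0.5 rad), for 0.1 s.
2. the chosen hole sits on the peg, the stay down on the collar (z of stay_hole in the frame of slot_middle between -0.004 and 0.003 m and y of stay_hole in the frame of slot_middle between -0.004 and 0.004 m and x of stay_hole in the frame of slot_middle between -0.015 and 0.015 m), for 0.2 s.
At the end, for the whole second after the job is handed in: The stay rests on the collar (chosen hole's underside within 3 mm of the collar's height), the hole over the peg (within 4 mm of the slot's line, 15 mm of its middle), bears on the peg with over 0.8 N and holds the door still at 0.54 to 0.81 rad, untouched (all of step 2 and value of joint door between 0.54 and 0.81 rad and velocity of joint door between -0.05 and 0.05 rad/s and contact force between stay and airing_cabinet above 0.8 N).
It fails at once if the stay is pressed or dragged on the peg with more than 30 N (contact force between stay and airing_cabinet above 30 N).
It fails at once if a bystander is moved by more than 20 mm (distance of any of dropper, vial_1, brass_weight from where it was at the start of the episode above 0.02 m).
It also fails if it takes over 61 s, if anything falls off the work surface, if the arm or the gripper's body presses on something with over 40 N, if the wrist force passes 120 N, or if a joint passes its speed limit or range.

## Robot

A 6-joint arm with a two-finger parallel gripper is mounted at the origin on a cart in front of the work surface, level with it; the furniture and walls round the work are solid. World frame = base frame: x ahead of the robot, y to its left, z up, the work surface at z = 0. Lengths are in m, angles in rad, forces in N, time in s.
With the tool pointing down it reaches from about 0.375 to 0.975 m from the base axis. Payload 3.8 kg.
Tool frame: the origin (TCP) lies at the very end of the fingers, on their centre line; the grasp point (between the pads) lies 19 mm behind it; z points along the fingers, y is the line along which they close (so a half turn about z gives the same grasp; the last joint's range is limited). The gripper opens to 85 mm and grips with 20 to 120 N. Pads are 22 mm wide; open, the fingers measure 114 mm over their backs; the gripper's body (76 mm by 85 mm) begins 54 mm behind the grasp point. The pads swing forward as they close: fully open they stand 13 mm farther back than shut.
Start: joints at [-1.336, 0.264, 1.604, -0, 1.274, -0.037], TCP at [0.181, -0.65, 0.231] pointing down, gripper open.
Joint ranges: [-2.63, 2.63], [-0.94, 2.18], [0.31, 2.57], [-1.31, 4.45], [0, 2.66], [-2.55, 2.55]. Speed limits (rad/s): [2.57, 2.57, 3.14, 3.14, 3.14, 3.14].

## Interface

Orientations are given as a rotation vector (axis times angle).
In Python, from workcell import * gives the robot as it stands.
- The arm moves only by the shell command python3 -m crank 'ROWS' [OPENING] [FORCE]. ROWS is JSON, a list that holds one entry, the list of rows, each a list of 6 numbers: the shift along the tool's x, y, z in cm, then the turn, a rotation vector about the tool's x, y, z in rad. In form: [[[dx, dy, dz, ax, ay, az], ...]]. A call has 1 to 8 rows; each row shifts and turns the commanded pose from where the row before left it, along the tool's axes as they then stand; what a row does not reach is not made up. A row lasts 1/12 s, in which the tool goes at most 41.7 mm and 7.16 degrees, less where a joint would pass 70% of its speed; a pose out of reach is approached as far as the arm can. A call with a gripper value outside its range is refused whole. OPENING is the finger opening in cm, from 0 to 8.54, set as the call begins (- or left out, the last holds). The fingers move at their own pace and stop on an object; FORCE is the grip in N (left out, the last holds). Time passes only in rows, so rows that do not move let the fingers close. It gives the time, the measured TCP pose, the force, the opening and the grip force at its end, in the units of the state.
- read_state(): the state, without advancing time (a new reading comes with each control period).
- read_camera(name): name is "scene" or "top"; returns the picture (420x560x3 uint8, blue, green, red); there is no depth.
- camera_model(name): a dict with "camera_matrix" (3x3 intrinsics, pixels), "k1" (the pictures are not rectified: a ray, as slopes to the right and down, at radius r is drawn at 1 + k1 r^2 times it, then the intrinsics apply), "R" (3x3) and "t" (3): a world point X has camera coordinates R X + t. Camera axes: x right, y down, z forward; pixel columns grow to the right and rows downward; lengths in m; the calibration is good to about 2 mm. A picture is of the moment at which its call begins. camera_model takes no time and is no camera call.
- finish_job(): hands the job in; it is judged then, once.
The state is a dict: "time": time; "q": joint angles; "joint_vel": joint speeds; "joint_torque": joint torques, N m; "tool_pos": TCP position; "tcp_rot": TCP orientation; "wrist_force": force on the tool from outside, world axes, zero at the start; "torque": the same for the moment, N m; "width": opening from 0.0 (shut) to 1.0 (fully open); "grip_force": force on a finger pad.
Only numpy, scipy, OpenCV 4.12 (cv2) and the standard library are available. Lean on these libraries where they do the work, as an engineer would, in place of code of your own. Each camera call takes 0.05 s, during which the arm holds its last target. There are 200 camera calls.

## Working session

There is one attempt and no reset: what is moved stays moved. The work goes in short steps, Python scripts to look and compute and a shell command to move; the robot and the scene stay as the last step left them, time stands still between calls to the robot, and variables do not carry over. Pictures are saved under pics/ and viewed, at most 10 in all, crops included, and the job is handed in when it is done.

```bash
mkdir -p pics; cat > h.py <<'E'
from workcell import *
import numpy as np, cv2
from scipy.spatial.transform import Rotation as Ro
def proj(name,P):
    m=camera_model(name);P=np.atleast_2d(P);c=P@np.array(m["R"]).T+np.array(m["t"]);s=c[:,:2]/c[:,2:]
    s=s*(1+m["k1"]*(s**2).sum(1,keepdims=True));K=np.array(m["camera_matrix"]);return s@K[:2,:2].T+K[:2,2]
def pix(name,uv,z):
    from scipy.optimize import fsolve
    return fsolve(lambda p:proj(name,[p[0],p[1],z])[0]-uv,[.6,0])
def shot(name,f):
    im=read_camera(name);cv2.imwrite("pics/"+f,im);return im
E
python3 - <<'E'
from h import *
shot("scene","s0.png");shot("top","t0.png")
for n in("scene","top"):
    m=camera_model(n);print(n,np.round(-np.array(m["R"]).T@np.array(m["t"]),3),np.round(m["camera_matrix"],0).tolist())
s=read_state();print(s)
E
```

```text
scene [0.111 0.573 0.715] [[434.0, 0.0, 280.0], [0.0, 434.0, 210.0], [0.0, 0.0, 1.0]]
top [0.446 0.022 1.014] [[389.0, 0.0, 280.0], [0.0, 389.0, 215.0], [0.0, 0.0, 1.0]]
{'time': 0.1, 'q': array([-1.33594747e+00,  2.64703001e-01,  1.60521264e+00, -4.78203069e-05,
        1.27368348e+00, -3.68717797e-02]), 'joint_vel': array([-1.38818976e-03,  2.27564450e-04, -1.66211303e-03,  2.12409388e-04,
        1.43728813e-03, -8.99226612e-05]), 'joint_torque': array([ 3.63171521e-04, -5.16706824e+01, -3.68588948e+01, -1.82030544e-05,
        6.28098656e-03, -7.74176616e-07]), 'tool_pos': array([ 0.18101468, -0.64960997,  0.23008293]), 'tcp_rot': array([-3.11066664e+00, -4.25257971e-01,  3.82686986e-04]), 'wrist_force': array([ 0.40831999, -0.68423053, -0.94052704]), 'torque': array([-0.01313738, -0.02042907,  0.01131422]), 'grip_force': 0.0, 'width': 0.9984783193046938}
```

View pics/s0.png

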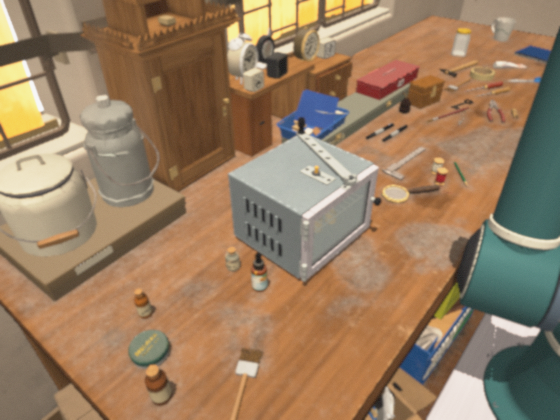

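View pics/t0.png

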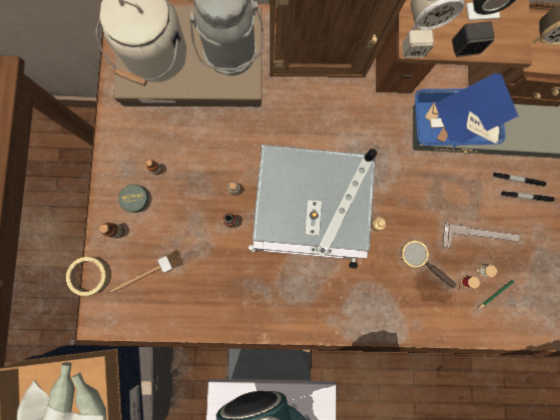

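The top view shows the cabinet roof at about (255–373, 147–255). The keep plate is at (314,216), the stay runs from the pivot near (322,250) to the knob at (371,155), and the vials are to the left. I'll zoom in to measure.

```bash
python3 - <<'E'
from h import *
im=cv2.imread("pics/t0.png")[135:275,225:405]
cv2.imwrite("pics/t0c.png",cv2.resize(im,None,fx=4.2,fy=4.2,interpolation=cv2.INTER_CUBIC))
E
```

```text
(no output)
```

View pics/t0c.png

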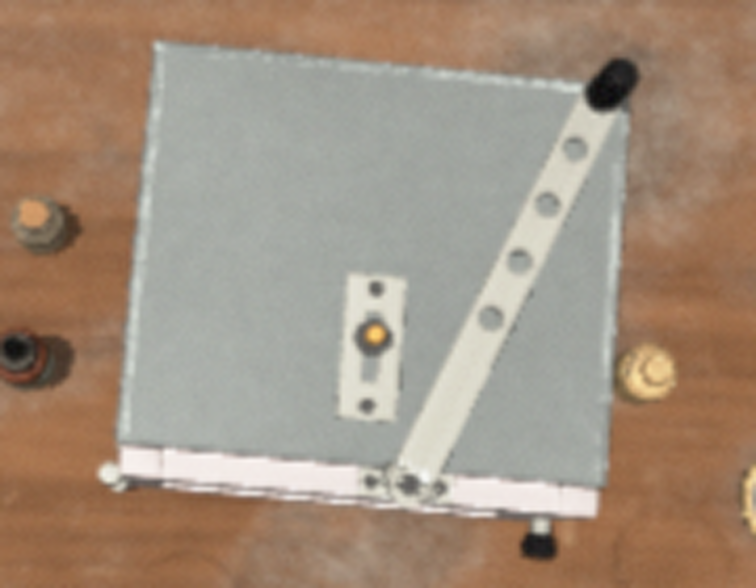

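The crop shows the peg tip at (375,335), the holes at (574,149), (547,204), (519,261) and (491,318), the pivot at (409,485) and the knob top at (621,75). The roof corners are at (155,42), (628,85), (603,487) and (120,443).

```bash
cat > m.py <<'E'
from h import *
from scipy.optimize import least_squares
W=lambda c,z:pix("top",np.array(c)/4.2+[225,135],z)
ho=[W(c,.202) for c in[(574,149),(547,204),(519,261),(491,318)]]
pv=W((409,485),.203);kn=W((621,75),.243);peg=W((375,335),.211)
print("holes",np.round(ho,4).tolist(),"gaps",np.linalg.norm(np.diff(ho,axis=0),axis=1))
print("pv",pv,"kn",kn,"peg",peg,"d",[np.linalg.norm(x-pv) for x in ho+[kn]])
rc=[W(c,.19) for c in[(155,42),(628,85),(603,487),(120,443)]]
loc=np.array([[.105,.125],[.105,-.125],[-.105,-.125],[-.105,.125]])
sc=[W(c,.195) for c in[(376,288),(367,405)]]
print("roof",np.round(rc,4).tolist(),"screws",np.round(sc,4).tolist())
def T(p,l):
    c,s=np.cos(p[2]),np.sin(p[2]);return np.array(l)@np.array([[c,s],[-s,c]])+p[:2]
# pivot: hinge (-.113,.122), door shut -> (-.113,-.023) 
f=lambda p:np.r_[(T(p,loc)[:2]-rc[:2]).ravel(),(T(p,[[-.113,-.023]])[0]-pv)*2,(T(p,[[-.045,0]])[0]-np.mean(sc,axis=0))*2]
r=least_squares(f,[.6,0,0]);print("cab",r.x,np.round(r.fun,4))
th=np.arctan2(*(np.mean(ho,axis=0)-pv)[::-1]);print("stay yaw",th,"peg in cab",T([0,0,-r.x[2]],[peg-r.x[:2]]))
E
python3 m.py
```

```text
holes [[0.6475, -0.173], [0.6184, -0.1593], [0.5886, -0.1452], [0.559, -0.1313]] gaps [0.03214859 0.03301524 0.03270555]
pv [ 0.47390458 -0.09095301] kn [ 0.67507957 -0.18614302] peg [ 0.54733605 -0.07176065] d [np.float64(0.19201368506910924), np.float64(0.15986511156021674), np.float64(0.1268498866869053), np.float64(0.0941443565471869), np.float64(0.22255901072277465)]
roof [[0.6993, 0.0429], [0.6856, -0.2041], [0.4763, -0.1912], [0.4911, 0.0534]] screws [[0.5734, -0.0737], [0.5137, -0.0702]]
cab [ 0.58812844 -0.07451832 -0.05726217] [ 0.0008  0.0014  0.0002 -0.0012  0.0002 -0.0001 -0.0007  0.    ]
stay yaw -0.44192165411461926 peg in cab [[-0.04088336  0.00041857]]
```

```bash
cat > k.py <<'E'
from h import *
C=np.array([.5881,-.0745]);Y=-.0573
c,s=np.cos(Y),np.sin(Y);RC=np.array([[c,-s],[s,c]])
w=lambda l:RC@np.array(l)+C
def piv(phi): return w([-.113-.145*np.sin(phi),.122-.145*np.cos(phi)])
def pose(phi,al,be,up=0.):
    """world TCP pos + R: stay yaw al (world), lift be, gripping knob; up=extra height along knob"""
    xs=np.array([np.cos(al)*np.cos(be),np.sin(al)*np.cos(be),np.sin(be)]);ys=np.array([-np.sin(al),np.cos(al),0]);zs=np.cross(xs,ys)
    p=np.r_[piv(phi),.1995]+.225*xs+(.0105+up)*zs
    return p,np.c_[xs,-ys,-zs]
def cur():
    s=read_state();return s["tool_pos"],Ro.from_rotvec(s["tcp_rot"]).as_matrix(),s
def delta(p,R,p2,R2):
    d=R.T@(p2-p)*100;r=Ro.from_matrix(R.T@R2).as_rotvec();return np.round(d,2),np.round(r,3)
def fit(pegx,L=.16):
    from scipy.optimize import brentq
    P=w([pegx,0]);ph=brentq(lambda f:np.linalg.norm(P-piv(f))-L,.2,1.2);v=P-piv(ph);return ph,np.arctan2(v[1],v[0])
E
python3 - <<'E'
from k import *
for x in(-.056,-.045,-.041,-.034): print(x,fit(x),pose(*fit(x),0)[0])
p,R,s=cur();print(R.round(3).tolist());p2,R2=pose(0,-.442,0);print(p2,R2.round(3).tolist(),delta(p,R,p2,R2))
E
```

```text
-0.056 (0.7791512478258862, np.float64(-0.17526730948868874)) [ 0.5961961  -0.08262709  0.21      ]
-0.045 (0.6847247025655668, np.float64(-0.11786193485259694)) [ 0.6077229  -0.07956621  0.21      ]
-0.041 (0.6509503574465328, np.float64(-0.09888258945365042)) [ 0.61184977 -0.07856888  0.21      ]
-0.034 (0.5926443620415004, np.float64(-0.06809614370693928)) [ 0.61900515 -0.0769757   0.21      ]
[[0.963, 0.268, -0.001], [0.268, -0.963, 0.002], [0.0, -0.002, -1.0]]
[ 0.67734532 -0.18723422  0.21      ] [[0.904, -0.428, 0.0], [-0.428, -0.904, -0.0], [0.0, -0.0, -1.0]] (array([ 60.22, -31.22,   2.07]), array([-0.002,  0.001,  0.714]))
```

```bash
python3 -m crank '[[[0,0,-3,0,0,0],[0,0,-3,0,0,0],[0,0,-3,0,0,0],[3.5,-1.8,0,0,0,0],[3.5,-1.8,0,0,0,0],[3.5,-1.8,0,0,0,0],[3.5,-1.8,0,0,0,0],[3.5,-1.8,0,0,0,0]]]' 4.5 30
python3 -m crank '[[[3.5,-1.8,0,0,0,0],[3.5,-1.8,0,0,0,0],[3.5,-1.8,0,0,0,0],[3.5,-1.8,0,0,0,0],[3.5,-1.8,0,0,0,0],[3.5,-1.8,0,0,0,0],[3.5,-1.8,0,0,0,0],[3.5,-1.8,0,0,0,0]]]'
python3 -m crank '[[[3.5,-1.8,0,0,0,0],[3.5,-1.8,0,0,0,0],[3.5,-1.8,0,0,0,0],[3.5,-1.8,0,0,0,0],[0,0,0,0,0,0.12],[0,0,0,0,0,0.12],[0,0,0,0,0,0.12],[0,0,0,0,0,0.12]]]'
python3 -m crank '[[[0,0,0,0,0,0.12],[0,0,0,0,0,0.11],[0,0,0,0,0,0],[0,0,0,0,0,0]]]'
python3 - <<'E'
from k import *
p,R,s=cur();p2,R2=pose(0,-.442,0);print(p,delta(p,R,p2,R2),s["time"],s["q"].round(2),s["width"])
shot("top","t1.png")
E
```

```text
time: 0.77
tool_pos: [0.3264, -0.515, 0.3207]
tcp_rot: [-3.112, -0.424, 0.0]
wrist_force: [0.0, -0.7, -0.3]
width: 0.53
grip_force: 0.0
time: 1.43
tool_pos: [0.5576, -0.3009, 0.3207]
tcp_rot: [-3.112, -0.426, 0.001]
wrist_force: [-0.1, -0.9, 0.7]
width: 0.524
grip_force: 0.0
time: 2.1
tool_pos: [0.6723, -0.195, 0.3201]
tcp_rot: [-3.123, 0.334, 0.003]
wrist_force: [0.7, -0.3, -0.3]
width: 0.524
grip_force: 0.0
time: 2.43
tool_pos: [0.672, -0.1956, 0.3206]
tcp_rot: [-3.067, 0.678, 0.002]
wrist_force: [-0.1, -0.5, 0.2]
width: 0.522
grip_force: 0.0
[ 0.67198821 -0.19561773  0.32059285] (array([ 0.14, -0.99, 11.06]), array([0.   , 0.001, 0.007])) 2.4333 [-0.32  0.27  1.43  0.    1.44  1.69] 0.5220587830295985
```

```bash
python3 -m crank '[[[0.1,-1,0,0,0,0],[0,0,3,0,0,0],[0,0,3,0,0,0],[0,0,2,0,0,0],[0,0,1,0,0,0],[0,0,1,0,0,0],[0,0,1,0,0,0],[0,0,0,0,0,0]]]'
python3 -m crank '[[[0,0,0,0,0,0],[0,0,0,0,0,0],[0,0,0,0,0,0],[0,0,0,0,0,0],[0,0,0,0,0,0],[0,0,0,0,0,0]]]' 0.5 40
python3 - <<'E'
from k import *
p,R,s=cur();p2,R2=pose(0,-.442,0);print(p,delta(p,R,p2,R2),s["time"],s["width"]*85)
im=shot("scene","s2.png");cv2.imwrite("pics/s2c.png",cv2.resize(im[100:290,210:420],None,fx=3,fy=3))
E
```

```text
time: 3.15
tool_pos: [0.6769, -0.1867, 0.2096]
tcp_rot: [-3.066, 0.682, 0.003]
wrist_force: [-0.6, -0.2, -0.4]
width: 0.524
grip_force: 0.0
time: 3.65
tool_pos: [0.6782, -0.1875, 0.2123]
tcp_rot: [3.066, -0.683, 0.004]
wrist_force: [1.2, -1.2, 0.4]
width: 0.199
grip_force: 39.0
[ 0.67816657 -0.1874557   0.21234757] (array([-0.08,  0.01,  0.23]), array([-0.   , -0.003,  0.004])) 3.65 16.91116512568596
```

View pics/s2c.png

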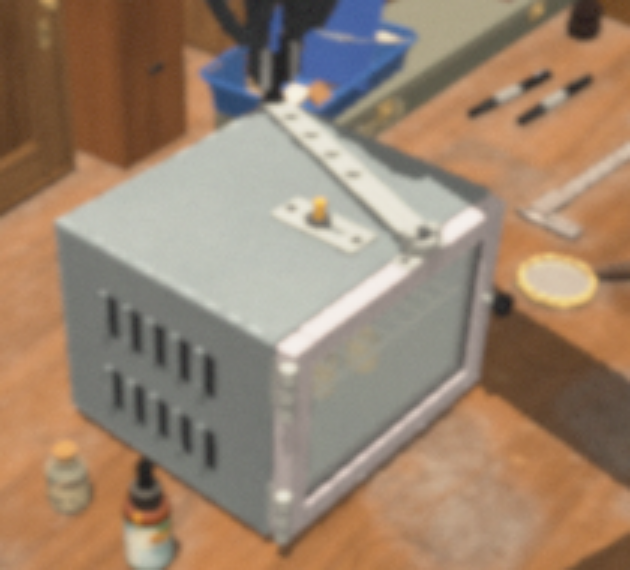

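The scene view shows the knob gripped at (272,90), the bar free and the peg clear at (320,208). Next I'll plan the lift, push and swing.

```bash
cat >> k.py <<'E'
def plan(wps):
    p,R,s=cur()
    for ph,al,be in wps:
        p2,R2=pose(ph,al,be);d,r=delta(p,R,p2,R2);pk=w([-.041,0])-piv(ph)
        print((round(ph,2),round(al,3),round(be,3)),d.tolist(),r.tolist(),"lat",round(1e3*(-np.sin(al)*pk[0]+np.cos(al)*pk[1]),1),"along",round(1e3*(np.cos(al)*pk[0]+np.sin(al)*pk[1])));p,R=p2,R2
E
python3 - <<'E'
from k import *
plan([(0,-.442,.1),(0,-.442,.2)]+[(.72*i/8,-.442,.2) for i in range(1,9)]+[(.72,-.38,.2)])
E
```

```text
(0, -0.442, 0.1) [-0.29, 0.01, -2.02] [-0.0, 0.098, 0.004] lat 48.3 along 58
(0, -0.442, 0.2) [-0.22, -0.0, -2.24] [0.0, 0.1, -0.0] lat 48.3 along 58
(0.09, -0.442, 0.2) [-1.21, 0.43, -0.24] [0.0, 0.0, 0.0] lat 52.7 along 70
(0.18, -0.442, 0.2) [-1.24, 0.32, -0.25] [0.0, 0.0, 0.0] lat 55.9 along 83
(0.27, -0.442, 0.2) [-1.26, 0.21, -0.26] [0.0, 0.0, 0.0] lat 58.0 along 96
(0.36, -0.442, 0.2) [-1.28, 0.09, -0.26] [0.0, 0.0, 0.0] lat 58.9 along 109
(0.45, -0.442, 0.2) [-1.28, -0.03, -0.26] [0.0, 0.0, 0.0] lat 58.6 along 122
(0.54, -0.442, 0.2) [-1.27, -0.14, -0.26] [0.0, 0.0, 0.0] lat 57.2 along 135
(0.63, -0.442, 0.2) [-1.25, -0.26, -0.25] [0.0, 0.0, 0.0] lat 54.6 along 148
(0.72, -0.442, 0.2) [-1.23, -0.37, -0.25] [0.0, 0.0, 0.0] lat 50.9 along 160
(0.72, -0.38, 0.2) [-0.04, -1.35, -0.01] [0.012, 0.0, -0.061] lat 40.8 along 163
```

```bash
python3 -m crank '[[[-0.1,0,-1,0,0.05,0],[-0.1,0,-1.1,0,0.05,0],[-0.1,0,-1.1,0,0.05,0],[-0.1,0,-1.1,0,0.05,0],[0,0,0,0,0,0],[0,0,0,0,0,0]]]'
python3 - <<'E'
from k import *
plan([(0,-.442,.2)])
E
python3 -m crank '[[[-0.6,0.2,-0.12,0,0,0],[-0.6,0.2,-0.12,0,0,0],[-0.6,0.16,-0.12,0,0,0],[-0.6,0.16,-0.12,0,0,0],[-0.6,0.1,-0.13,0,0,0],[-0.6,0.1,-0.13,0,0,0],[-0.6,0.05,-0.13,0,0,0],[-0.6,0.05,-0.13,0,0,0]]]'
python3 - <<'E'
from k import *
plan([(.35,-.442,.2)]);shot("scene","s3.png")
E
```

```text
time: 4.2
tool_pos: [0.671, -0.184, 0.2552]
tcp_rot: [3.009, -0.67, 0.305]
wrist_force: [2.8, -0.5, 0.2]
width: 0.2
grip_force: 39.1
(0, -0.442, 0.2) [0.04, 0.02, 0.09] [-0.001, -0.002, 0.004] lat 48.3 along 58
time: 4.87
tool_pos: [0.6215, -0.1722, 0.2541]
tcp_rot: [3.01, -0.67, 0.302]
wrist_force: [3.4, -2.2, 0.6]
width: 0.197
grip_force: 39.1
(0.35, -0.442, 0.2) [0.1, 0.02, -0.02] [-0.001, -0.0, 0.004] lat 58.8 along 107
```

View pics/s3.png

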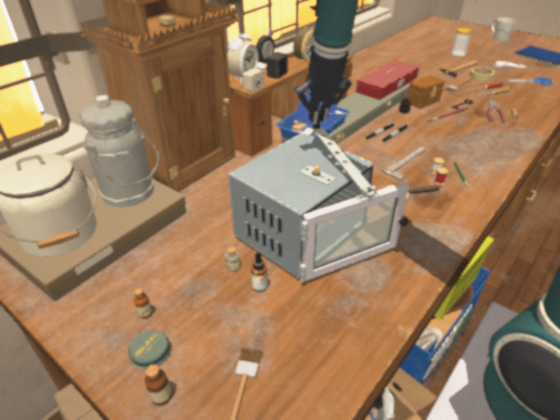

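The door follows: it's open about 0.35 rad with the stay lifted at (345,160) and the peg at (316,170). I'll continue to 0.66 and then swing left.

```bash
python3 -m crank '[[[-0.6,0,-0.13,0,0,0],[-0.6,-0.02,-0.13,0,0,0],[-0.6,-0.05,-0.13,0,0,0],[-0.6,-0.07,-0.13,0,0,0],[-0.6,-0.1,-0.13,0,0,0],[-0.6,-0.13,-0.13,0,0,0],[-0.5,-0.15,-0.12,0,0,0],[0,0,0,0,0,0]]]'
python3 - <<'E'
from k import *
a=fit(-.041);print(a)
plan([(a[0],-.442,.2)]+[(a[0],-.442+(a[1]+.442)*i/4,.2) for i in range(1,5)])
E
```

```text
time: 5.58
tool_pos: [0.585, -0.1489, 0.2544]
tcp_rot: [3.011, -0.67, 0.299]
wrist_force: [1.7, -1.3, -0.0]
width: 0.194
grip_force: 39.1
(0.6509503574465328, np.float64(-0.09888258945365042))
(0.65, -0.442, 0.2) [0.07, 0.06, 0.01] [-0.001, 0.002, 0.004] lat 53.8 along 151
(0.65, np.float64(-0.356), 0.2) [-0.08, -1.87, -0.02] [0.017, -0.0, -0.084] lat 40.7 along 155
(0.65, np.float64(-0.27), 0.2) [-0.08, -1.87, -0.02] [0.017, 0.0, -0.084] lat 27.3 along 158
(0.65, np.float64(-0.185), 0.2) [-0.08, -1.87, -0.02] [0.017, 0.0, -0.084] lat 13.7 along 159
(0.65, np.float64(-0.099), 0.2) [-0.08, -1.87, -0.02] [0.017, -0.0, -0.084] lat 0.0 along 160
```

```bash
python3 -m crank '[[[0,-0.95,-0.01,0.008,0,-0.042],[0,-0.95,-0.01,0.008,0,-0.042],[0,-0.95,-0.01,0.008,0,-0.042],[0,-0.95,-0.01,0.009,0,-0.042],[-0.04,-0.94,-0.01,0.009,0,-0.042],[-0.04,-0.94,-0.01,0.009,0,-0.042],[-0.04,-0.9,-0.01,0.009,0,-0.042],[-0.04,-0.9,-0.01,0.009,0,-0.042]]]'
python3 -m crank '[[[0,0,0,0,0,0],[0,0,0,0,0,0],[0,0,0,0,0,0]]]'
python3 - <<'E'
from k import *
a=fit(-.041)
plan([(*a,.2),(*a,.15),(*a,.11)])
im=shot("scene","s4.png");shot("top","t4.png")
a=cv2.resize(im[130:220,270:400],None,fx=6,fy=6,interpolation=cv2.INTER_CUBIC);cv2.imwrite("pics/s4c.png",a)
E
```

```text
time: 6.25
tool_pos: [0.6061, -0.0775, 0.255]
tcp_rot: [3.115, -0.145, 0.312]
wrist_force: [4.1, -0.9, 1.3]
width: 0.194
grip_force: 39.1
time: 6.5
tool_pos: [0.6058, -0.0783, 0.2551]
tcp_rot: [3.114, -0.15, 0.312]
wrist_force: [3.6, -0.3, 1.2]
width: 0.198
grip_force: 39.1
(0.65, np.float64(-0.099), 0.2) [-0.07, -0.04, 0.04] [-0.001, 0.0, 0.003] lat 0.0 along 160
(0.65, np.float64(-0.099), 0.15) [0.02, 0.0, 1.13] [0.0, -0.05, -0.0] lat 0.0 along 160
(0.65, np.float64(-0.099), 0.11) [0.02, 0.0, 0.9] [-0.0, -0.04, -0.0] lat 0.0 along 160
```

View pics/s4c.png

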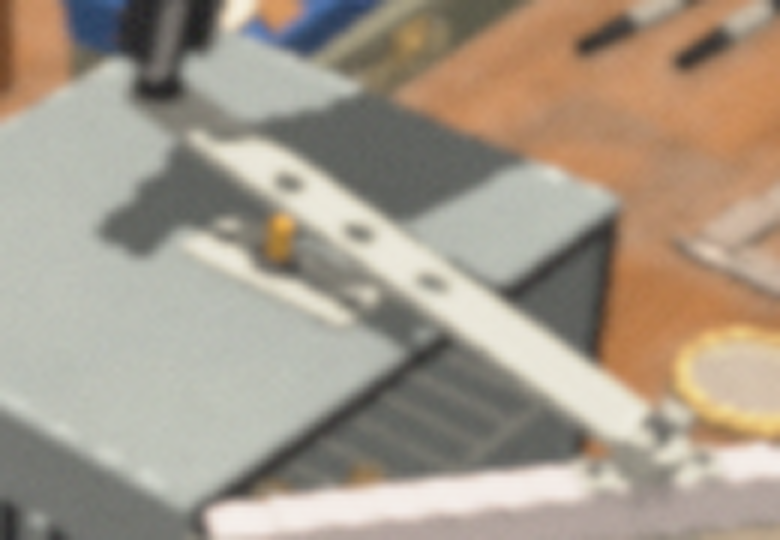

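View pics/t4.png

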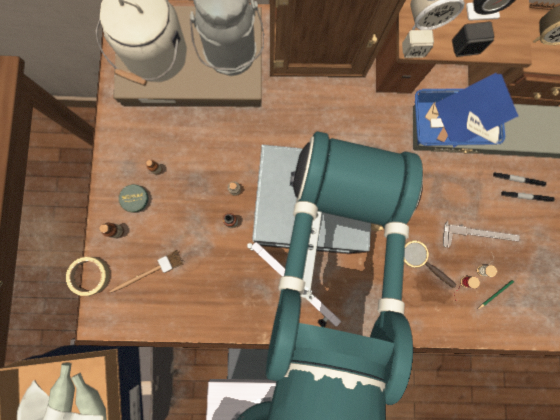

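In the scene crop the holes are at (290,182), (357,232) and (430,282), the pivot is near (665,430) and the peg tip is at (282,217). The top view is blocked by the arm. I'll fit the stay's pose from these pixels.

```bash
cat > f.py <<'E'
from k import *
from scipy.optimize import least_squares
def bar(q,d,z):
    ph,al,be=q;xs=np.array([np.cos(al)*np.cos(be),np.sin(al)*np.cos(be),np.sin(be)]);zs=np.array([-np.cos(al)*np.sin(be),-np.sin(al)*np.sin(be),np.cos(be)])
    return np.r_[piv(ph),.1995]+d*xs+z*zs
def est(px,ds,be,pegpx):
    off=pegpx-proj("scene",np.r_[w([-.041,0]),.211])[0];print("peg px residual",off)
    print("peg by scene (cab)",RC.T@(pix("scene",pegpx,.2115)-C))
    r=least_squares(lambda q:np.concatenate([proj("scene",bar([q[0],q[1],be],d,.0025))[0]-p for p,d in zip(px,ds)]),[.65,-.1])
    print(be,r.x,r.fun.round(2))
E
python3 - <<'E'
from f import *
g=lambda c:np.array(c)/6+[270,130]
px=[g(c) for c in[(290,182),(357,232),(430,282)]]
for be in(.18,.2,.22): est(px,[.193-.0,.16,.127],be,g((282,217))); est(px,[.16,.127,.094],be,g((282,217)))
print(proj("scene",bar([.65,-.099,.2],0,.003)),g((665,425)))
E
```

```text
peg px residual [-0.04912735 -0.72761947]
peg by scene (cab) [-0.03961058 -0.00151244]
0.18 [ 1.00351924 -0.26408373] [ 1.05 -1.25 -0.07 -0.18 -1.79  1.25]
peg px residual [-0.04912735 -0.72761947]
peg by scene (cab) [-0.03961058 -0.00151244]
0.18 [ 0.65631939 -0.08122448] [-0.54 -0.09  0.26 -0.13  0.45  0.09]
peg px residual [-0.04912735 -0.72761947]
peg by scene (cab) [-0.03961058 -0.00151244]
0.2 [ 1.03128225 -0.26207777] [ 1.   -1.57 -0.09 -0.22 -1.79  1.52]
peg px residual [-0.04912735 -0.72761947]
peg by scene (cab) [-0.03961058 -0.00151244]
0.2 [ 0.67125554 -0.0671205 ] [-0.68 -0.29  0.26 -0.14  0.58  0.28]
peg px residual [-0.04912735 -0.72761947]
peg by scene (cab) [-0.03961058 -0.00151244]
0.22 [ 1.05897263 -0.26059833] [ 0.95 -1.9  -0.11 -0.25 -1.8   1.78]
peg px residual [-0.04912735 -0.72761947]
peg by scene (cab) [-0.03961058 -0.00151244]
0.22 [ 0.68563067 -0.05275704] [-0.81 -0.49  0.27 -0.14  0.7   0.46]
[[379.54295395 202.59773952]] [380.83333333 200.83333333]
```

```bash
python3 -m crank '[[[-0.05,-0.04,0.6,0,-0.025,0],[0,0,0.57,0,-0.025,0],[0,0,0.45,0,-0.02,0],[0,0,0.45,0,-0.02,0],[0,0,0,0,0,0],[0,0,0,0,0,0]]]'
python3 - <<'E'
from k import *
a=fit(-.041)
plan([(*a,.11),(*a,.08),(*a,0)])
im=shot("scene","s5.png")
a=cv2.resize(im[140:215,285:390],None,fx=7,fy=7,interpolation=cv2.INTER_CUBIC);cv2.imwrite("pics/s5c.png",a)
E
```

```text
time: 7.1
tool_pos: [0.6096, -0.0783, 0.2336]
tcp_rot: [3.129, -0.149, 0.17]
wrist_force: [5.1, -0.5, 1.7]
width: 0.195
grip_force: 39.1
(0.65, np.float64(-0.099), 0.11) [-0.01, 0.01, -0.1] [-0.001, 0.002, 0.003] lat 0.0 along 160
(0.65, np.float64(-0.099), 0.08) [0.02, -0.0, 0.68] [0.0, -0.03, -0.0] lat 0.0 along 160
(0.65, np.float64(-0.099), 0) [0.01, 0.0, 1.8] [-0.0, -0.08, 0.0] lat 0.0 along 160
```

View pics/s5c.png

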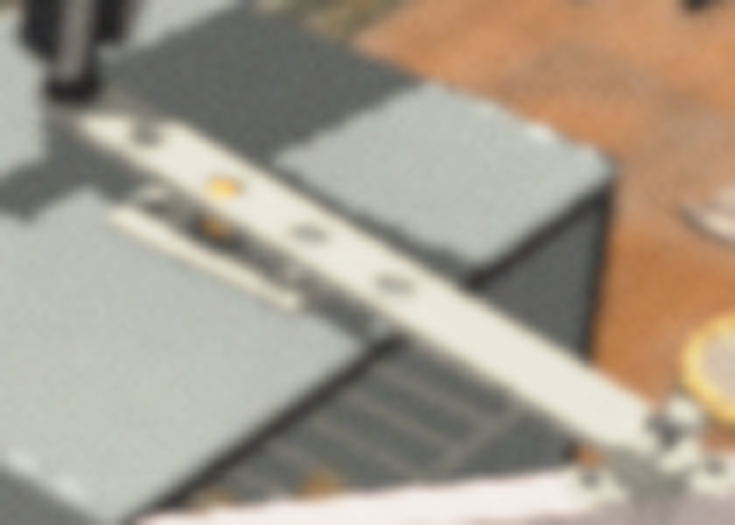

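The brass tip already shows through the right hole at (222,187). The holes are at (147,134), about (227,184), (309,233) and (395,284). I'll fit the offset again.

```bash
python3 - <<'E'
from f import *
g=lambda c:np.array(c)/7+[285,140]
px=[g(c) for c in[(147,134),(309,233),(395,284)]]
for be in(.10,.11,.12):
    r=least_squares(lambda q:np.concatenate([proj("scene",bar([q[0],q[1],be],d,.0025))[0]-p for p,d in zip(px,[.193,.127,.094])]),[.65,-.1])
    h=bar([*r.x,be],.16,.0); lv=bar([*r.x,0],.16,0)
    print(be,r.x,r.fun.round(2),"hole z",h[2],"hole cab",RC.T@(h[:2]-C),"level",RC.T@(lv[:2]-C))
print("peg by scene", RC.T@(pix("scene",g((222,187)),.211)-C))
E
```

```text
0.1 [ 0.6807246  -0.08260262] [-0.44 -0.35  0.16 -0.06  0.39  0.26] hole z 0.21547334666349252 hole cab [-0.04510695  0.00529029] level [-0.04430788  0.00527006]
0.11 [ 0.69010754 -0.07686663] [-0.55 -0.54  0.19 -0.03  0.48  0.4 ] hole z 0.21706452813394797 hole cab [-0.04630738  0.00706771] level [-0.04534054  0.00704879]
0.12 [ 0.69938968 -0.07111983] [-0.67 -0.73  0.21 -0.01  0.57  0.53] hole z 0.2186539531662271 hole cab [-0.04750965  0.00884569] level [-0.04635914  0.00882979]
peg by scene [-4.00337469e-02 -6.66887082e-05]
```

```bash
python3 - <<'E'
from f import *
g=lambda c:np.array(c)/7+[285,140]
# hole from image at heights; robot-implied hole
p,R,s=cur()
zs=-R[:,2];xs=R[:,0]
for slip in(0,.002):
    h=p-zs*(.0105+slip)-.065*xs;print("robot hole",RC.T@(h[:2]-C),h[2])
for z in(.214,.216,.218,.220): print(z,RC.T@(pix("scene",g((227,184)),z)-C))
E
```

```text
robot hole [-0.04189395 -0.00011637] 0.21631312370806127
robot hole [-0.04167731 -0.00012292] 0.2143249021025872
0.214 [-0.04292421  0.00132301]
0.216 [-0.04480267  0.0037912 ]
0.218 [-0.04668112  0.0062594 ]
0.22 [-0.04855957  0.0087276 ]
```

```bash
python3 -m crank '[[[0.1,0,0.1,0,-0.005,0],[0,0,0.12,0,-0.005,0],[0,0,0.12,0,-0.005,0],[0,0,0.12,0,-0.005,0],[0,0,0,0,0,0],[0,0,0,0,0,0]]]'
python3 -m crank '[[[0,0,0.12,0,-0.005,0],[0,0,0.12,0,-0.005,0],[0,0,0.12,0,-0.005,0],[0,0,0,0,0,0],[0,0,0,0,0,0]]]'
python3 - <<'E'
from k import *
plan([(*fit(-.040),0)])
im=shot("scene","s6.png")
a=cv2.resize(im[140:215,285:390],None,fx=7,fy=7,interpolation=cv2.INTER_CUBIC);cv2.imwrite("pics/s6c.png",a)
E
```

```text
time: 7.65
tool_pos: [0.6104, -0.0783, 0.2301]
tcp_rot: [3.131, -0.149, 0.141]
wrist_force: [4.4, -0.7, 0.5]
width: 0.191
grip_force: 39.1
time: 8.07
tool_pos: [0.6108, -0.0783, 0.2265]
tcp_rot: [3.133, -0.149, 0.118]
wrist_force: [5.4, -0.6, 1.1]
width: 0.197
grip_force: 39.2
(0.64, np.float64(-0.094), 0) [0.08, -0.02, 1.66] [-0.001, -0.075, -0.001] lat -0.0 along 159
```

View pics/s6c.png

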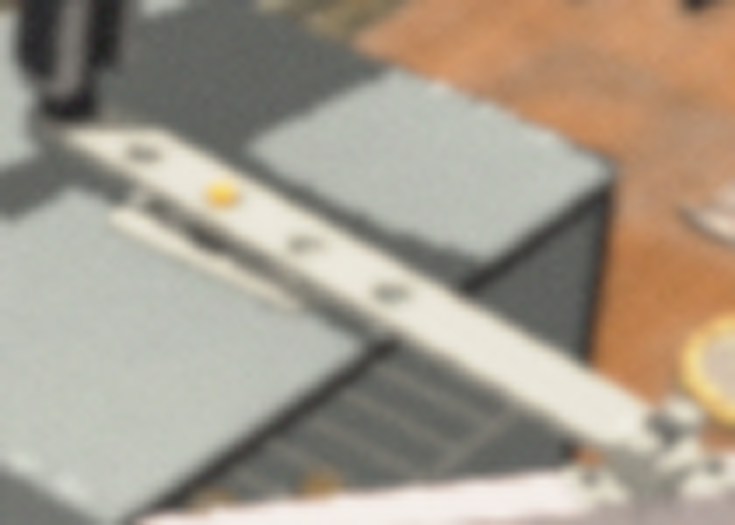

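The brass tip at (222,195) is centred in the hole (midpoint about (224,198)), with no extra force. I'll keep lowering gently.

```bash
python3 -m crank '[[[0.02,0,0.12,0,-0.005,0],[0.02,0,0.12,0,-0.005,0],[0.02,0,0.12,0,-0.005,0],[0,0,0.12,0,-0.005,0],[0,0,0,0,0,0],[0,0,0,0,0,0]]]'
python3 -m crank '[[[0,0,0.12,0,-0.005,0],[0,0,0.12,0,-0.005,0],[0,0,0.12,0,-0.005,0],[0,0,0,0,0,0],[0,0,0,0,0,0]]]'
python3 -m crank '[[[0,0,0.12,0,-0.005,0],[0,0,0.12,0,-0.005,0],[0,0,0.12,0,-0.005,0],[0,0,0,0,0,0],[0,0,0,0,0,0]]]'
python3 - <<'E'
from k import *
plan([(*fit(-.040),0)])
E
```

```text
time: 8.62
tool_pos: [0.6114, -0.0783, 0.2214]
tcp_rot: [3.135, -0.149, 0.085]
wrist_force: [3.3, -1.1, 0.3]
width: 0.191
grip_force: 39.1
time: 9.03
tool_pos: [0.6117, -0.0783, 0.218]
tcp_rot: [3.136, -0.149, 0.062]
wrist_force: [5.1, -0.3, 0.3]
width: 0.2
grip_force: 39.1
time: 9.45
tool_pos: [0.6117, -0.0783, 0.2169]
tcp_rot: [3.137, -0.149, 0.039]
wrist_force: [-1.2, -0.2, 9.4]
width: 0.193
grip_force: 40.0
(0.64, np.float64(-0.094), 0) [0.1, -0.01, 0.69] [-0.001, -0.025, -0.001] lat -0.0 along 159
```

Force rose about 3 mm above the collar, with the peg pushing the stay toward the robot, so the hole is slightly too far in. I'll ease back 1 mm and look at the readings.

```bash
python3 -m crank '[[[0,0,-0.15,0,0,0],[-0.06,0,0,0,0,0],[-0.06,0,0,0,0,0],[0,0,0,0,0,0],[0,0,0,0,0,0]]]'
python3 -m crank '[[[0,0,0.1,0,0,0],[0,0,0.1,0,-0.005,0],[0,0,0,0,0,0],[0,0,0,0,0,0]]]'
python3 -m crank '[[[0,0,0.1,0,-0.005,0],[0,0,0.05,0,0,0],[0,0,0,0,0,0],[0,0,0,0,0,0]]]'
```

```text
time: 9.87
tool_pos: [0.6117, -0.0783, 0.217]
tcp_rot: [3.137, -0.15, 0.043]
wrist_force: [5.0, -0.3, 4.5]
width: 0.198
grip_force: 39.5
time: 10.2
tool_pos: [0.6117, -0.0783, 0.2168]
tcp_rot: [3.138, -0.149, 0.036]
wrist_force: [1.6, 0.8, 11.2]
width: 0.192
grip_force: 40.2
time: 10.53
tool_pos: [0.6117, -0.0783, 0.2168]
tcp_rot: [3.138, -0.149, 0.029]
wrist_force: [-1.7, 0.4, 16.0]
width: 0.2
grip_force: 40.7
```

```bash
python3 -m crank '[[[0,0,-0.25,0,0,0],[0,0,0,0,0,0],[0,0,0,0,0,0]]]'
python3 - <<'E'
from k import *
plan([(*fit(-.040),0)])
im=np.mean([shot("scene","s7.png").astype(float) for _ in range(8)],axis=0).astype(np.uint8)
a=cv2.resize(im[140:215,285:390],None,fx=7,fy=7,interpolation=cv2.INTER_CUBIC);cv2.imwrite("pics/s7c.png",a)
E
```

```text
time: 10.78
tool_pos: [0.6116, -0.0784, 0.2169]
tcp_rot: [3.138, -0.149, 0.028]
wrist_force: [1.7, -0.3, 8.9]
width: 0.196
grip_force: 40.0
(0.64, np.float64(-0.094), 0) [0.12, -0.02, 0.69] [-0.001, -0.018, -0.001] lat -0.0 along 159
```

View pics/s7c.png

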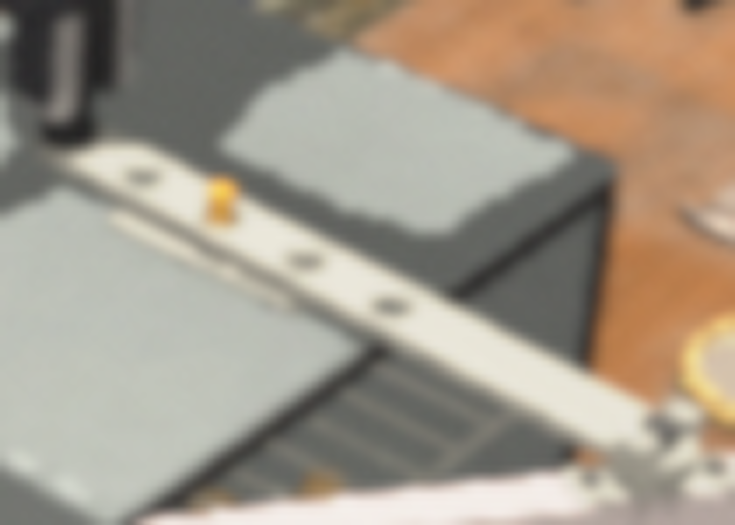

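The tip at (222,188) now stands clear above the hole (midpoint about (223,217)). I'll convert that to a height.

```bash
python3 - <<'E'
from f import *
g=lambda c:np.array(c)/7+[285,140]
f=lambda P:((proj("scene",P)-[285,140])*7).round(1).tolist()
P=w([-.04,0]);print("peg tip px",f(np.r_[P,.211]),"collar-level hole px",f(np.r_[P,.202]),"3mm up",f(np.r_[P,.205]))
a=fit(-.04)
for be in(0,.02,.03):print(be,[f(bar([*a,be],d,.0025)) for d in(.193,.16,.127,.094)])
E
```

```text
peg tip px [[221.8, 187.0]] collar-level hole px [[220.4, 211.9]] 3mm up [[220.9, 203.7]]
0 [[[140.4, 170.9]], [[220.4, 211.9]], [[303.7, 254.6]], [[390.4, 299.0]]]
0.02 [[[141.0, 160.5]], [[221.1, 203.2]], [[304.4, 247.6]], [[391.1, 293.8]]]
0.03 [[[141.3, 155.3]], [[221.5, 198.9]], [[304.8, 244.2]], [[391.5, 291.2]]]
```

The holes match a level bar, so the stay is down on the collar and the knob has simply slid a little in the grip. I'll release and check.

```bash
python3 -m crank '[[[0,0,-0.1,0,0,0],[0,0,0,0,0,0]]]'
python3 -m crank '[[[0,0,0,0,0,0],[0,0,0,0,0,0],[0,0,0,0,0,0],[0,0,0,0,0,0],[0,0,0,0,0,0],[0,0,0,0,0,0]]]' 5 
python3 -m crank '[[[0,0,-0.5,0,0,0],[0,0,-1,0,0,0],[0,0,-1.5,0,0,0],[0,0,-2,0,0,0],[0,0,-3,0,0,0],[0,0,-3,0,0,0],[0,0,0,0,0,0],[0,0,0,0,0,0]]]'
python3 - <<'E'
from f import *
old=cv2.imread("pics/s7.png");im=shot("scene","s8.png")
g=lambda i:cv2.cvtColor(i,cv2.COLOR_BGR2GRAY)
# shift of bar/door patches between before release and now
for n,(x0,y0,x1,y1) in dict(holes=(310,160,350,190),door=(330,200,385,240),outerhole=(298,158,325,175)).items():
    t=g(old)[y0:y1,x0:x1].astype(np.float32);u=g(im)[y0:y1,x0:x1].astype(np.float32);print(n,cv2.phaseCorrelate(t,u))
    
b=read_camera("top");a=cv2.imread("pics/t0.png")
for n,c in dict(vial=(235,188),dropper=(230,220),weight=(379,225)).items():
    x,y=c;print(n,np.abs(g(a)[y-9:y+9,x-9:x+9].astype(float)-g(b)[y-9:y+9,x-9:x+9]).mean())
E
```

```text
time: 11.35
tool_pos: [0.6115, -0.0784, 0.217]
tcp_rot: [3.138, -0.149, 0.027]
wrist_force: [5.0, -0.8, 7.3]
width: 0.196
grip_force: 39.7
time: 11.85
tool_pos: [0.61, -0.0782, 0.2154]
tcp_rot: [-3.138, 0.15, -0.021]
wrist_force: [0.4, 0.2, 0.2]
width: 0.587
grip_force: 0.0
time: 12.52
tool_pos: [0.6107, -0.0785, 0.3308]
tcp_rot: [3.137, -0.149, 0.035]
wrist_force: [-0.6, -0.2, 0.1]
width: 0.586
grip_force: 0.0
holes ((-0.3454055066146928, -0.5712398375489958), 0.6228106407324473)
door ((-0.24896994027017172, -0.5856904772112514), 0.9512847807010015)
outerhole ((-4.239001723248261, -1.11788277396691), 0.13874730995162524)
vial 12.722222222222221
dropper 10.015432098765432
weight 31.38888888888889
```

```bash
python3 -m crank '[[[0,0,0,0,0,0],[0,0,0,0,0,0],[0,0,0,0,0,0],[0,0,0,0,0,0],[0,0,0,0,0,0],[0,0,0,0,0,0]]]' >/dev/null
python3 - <<'E'
from f import *
im=np.mean([read_camera("scene").astype(float) for _ in range(8)],axis=0)
old=cv2.imread("pics/s7.png").astype(float)
def blobs(i):
    z=cv2.resize(i.mean(2)[140:215,285:390],None,fx=7,fy=7,interpolation=cv2.INTER_CUBIC)
    o=[]
    for x,y in[(143,176),(304,259),(391,304)]:
        p=z[y-16:y+12,x-20:x+16];wt=np.clip(np.median(p)-15-p,0,None);Y,X=np.mgrid[y-16:y+12,x-20:x+16];o.append([round((wt*X).sum()/wt.sum(),1),round((wt*Y).sum()/wt.sum(),1)])
    return o
print(blobs(old),blobs(im),blobs(cv2.imread("pics/s8.png").astype(float)))
f=lambda P:((proj("scene",P)-[285,140])*7).round(1)[0].tolist()
a=fit(-.04);b=fit(-.0385)
for q in((*a,0),(*b,0),(*b,.02)):print([f(bar(q,d,.0025)) for d in(.193,.127,.094)])
E
```

```text
[[np.float64(142.1), np.float64(177.4)], [np.float64(305.6), np.float64(261.4)], [np.float64(390.0), np.float64(306.5)]] [[np.float64(132.4), np.float64(172.9)], [np.float64(296.4), np.float64(256.2)], [np.float64(383.9), np.float64(300.3)]] [[np.float64(132.3), np.float64(172.8)], [np.float64(296.6), np.float64(256.2)], [np.float64(383.9), np.float64(300.3)]]
[[140.4, 170.9], [303.7, 254.6], [390.4, 299.0]]
[[136.2, 169.5], [300.2, 252.4], [387.2, 296.4]]
[[136.8, 159.0], [300.9, 245.4], [387.9, 291.2]]
```

After release the stay slid about 3 mm along its own axis to bear on the peg. It's still level, and it hasn't moved between frames, so I'm handing in.

```bash
python3 -c "
from workcell import *
print(finish_job())"
```

```text
the job is handed in; nothing more can be done
None
```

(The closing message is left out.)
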